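Let one tin out of the gravity-feed rack

ROBOT

A 7-joint arm with a two-finger parallel gripper is mounted at the origin on the work surface. World frame = base frame: x ahead of the robot, y to its left, z up, the work surface at z = 0. Lengths are in m, angles in rad, forces in N, time in s.
With the tool pointing down it reaches from about 0.425 to 0.925 m from the base axis. Payload 6.8 kg.
Tool frame: the origin (TCP) lies midway between the tips of the shut fingers; the grasp point (between the pads) lies 19 mm behind it; x points along the fingers, y is the direction in which the jaws open and shut, and the axes are right-handed (so a half turn about x gives the same grasp; the last joint's range is limited). The gripper opens to 85 mm and grips with 20 to 120 N. Pads are 22 mm wide; open, the fingers measure 114 mm over their backs; the gripper's body (76 mm by 85 mm) begins 54 mm behind the grasp point. The pads swing forward as they close: fully open they stand 13 mm farther back than shut.
Start: joints at [-1.33, 0.477, 0.022, 1.555, -0.011, 1.109, -0.083], TCP at [0.231, 0.634, 0.231] pointing down, gripper open.
Joint ranges: [-2.96, 2.96], [-0.34, 2.1], [-1.41, 1.46], [0.24, 2.44], [-1.37, 4.51], [0.17, 1.92], [-2.96, 2.96]. Speed limits (rad/s): [2.39, 2.39, 3.14, 3.14, 3.14, 3.14, 3.14].

INTERFACE

Orientations are given as a rotation vector (axis times angle).
In Python, from bench import r, viewer, nets gives the robot as it stands.
- The arm moves only by the shell command python3 -m pendant 'ROWS' [FORCE]. ROWS is JSON, one flat list of numbers, 5 for each row, row after row: the finger opening in mm, from 0 to 85.4, then the shift along the tool's x, y, z in mm, then the turn about the tool's x in rad. A call has 1 to 20 rows; each row shifts and turns the commanded pose from where the row before left it, along the tool's axes as they then stand; what a row does not reach is not made up. A row lasts 1/8 s, in which the tool goes at most 62.5 mm and 10.7 degrees, less where a joint would pass 70% of its speed; a pose out of reach is approached as far as the arm can. A call with a gripper value outside its range is refused whole. The fingers move at their own pace and stop on an object; FORCE is the grip in N (left out, the last holds). Time passes only in rows, so rows that do not move let the fingers close. It gives the time, the measured TCP pose, the force and the opening at its end, in the units of the state.
- r.get_obs(): the state, without advancing time (a new reading comes with each control period).
- viewer.grab_frame(name): name is "scene" or "top"; returns (picture, depth): 480x640x3 uint8, red, green, blue; 480x640 float32, m along the optical axis (not along the pixel's ray), 0 where there is no reading.
- viewer.calibration(name): a dict with "mtx" (3x3 intrinsics, pixels), "distortion" ([k1, k2, p1, p2, k3] as OpenCV has them; the pictures are not rectified), "world_to_cam" (4x4, takes a point from world to camera coordinates). Camera axes: x right, y up, looking along -z (the intrinsics and any distortion apply to the point x, -y, -z); pixel columns grow to the right and rows downward; lengths in m; the calibration is good to about 2 mm. A picture is of the moment at which its call begins. calibration takes no time and is no camera call.
- r.hand_in(): hands the job in, once; it reports no verdict.
Trained networks look in the newest picture that a camera, given by its name, has taken for a name from the list of things; names that differ only in an ending like _2 or _b are one class to them, and where a whole thing is asked for, a point or a joint stands for the part that bears it (a point fixed in the world has none). Each returns a list of dicts, best first, with "score" (0 to 1); they miss things now and then, are a little off and sometimes report something else, mostly with a low value. They report only what shows in the picture. A call takes as long as a camera call. They do not tell look-alikes from the thing itself.
- nets.look_for(name, camera): "location" ([x, y, z] in m, in world coordinates, good to about 4 mm: the middle of the surface that is visible of it).
- nets.silhouettes(name, camera): "mask" (480x640 bool, what is visible of it).
The state is a dict: "clock": time; "joints": joint angles; "qvel": joint speeds; "tau": joint torques, N m; "tcp_pos": TCP position; "orientation": TCP orientation; "contact_force": force on the tool from outside, world axes, zero at the start; "moment": the same for the moment, N m; "grip_width": finger opening in m.
Only numpy, scipy, OpenCV 4.12 (cv2) and the standard library are available. Lean on these libraries where they do the work, as an engineer would, in place of code of your own. Each camera call takes 0.05 s, during which the arm holds its last target. There are 200 camera calls.

TASK

Let one tin out of the rack: with your fingertips press the red pad at the back of its seesaw lever all the way down, so that the yellow gate at the front lifts and the front tin rolls into the tray, then let the lever come up again so that the second tin rolls down and is stopped by the gate. Work the rack by the pad only, without touching the tins or the gate yourself, and leave everything else on the ledge where it is.

Things in the scene. Friction and masses are not known exactly. Their poses are not given: they have to be found in the camera images.
- rack: Green steel tin rack bolted to the ledge, 255 mm long, 118 mm wide, 154 mm high at the cheeks that carry the lever's pivot. Origin at the centre of its underside, on the ledge; x runs from the low front (tray) to the high back, z up. The 82 mm wide chute slopes down to the front by 0.175 rad.
- pivot (a point): Middle of the seesaw's pivot pin, which runs along the rack's y, at x -17, z 134 mm in the rack's frame. The lever lies over the middle of the chute: gate on the front arm, pad on the back arm, and a steel blade between that comes down before the second tin while the gate is up, so one full stroke lets out one tin.
- seesaw (a joint): Angle of the seesaw lever: 0 at rest (pad up, gate down), 0.76 rad at its hard stop (pad fully down, gate lifted). The front tin gets out from about 0.65 rad on. A spring returns it to 0 when the pad is let go after a full stroke (stopped half way, the tins may hold it there until it is pressed on); pressing takes about 2 N at the start and 4 N at the stop.
- pad_top (a point): Red pad, 42 mm along the rack's x, 50 mm in y, 6 mm thick; this point is the centre of its top face. In the rack's frame it rests at x 55, z 185 mm, back edge tilted up 0.38 rad; fully down it is at x 70, z 122 mm, tilted 0.38 rad the other way (an arc of 88 mm radius about the pivot). The cheeks (154 mm high) end 50 mm in front of its centre.
- gate_edge (a point): Yellow painted steel gate plate on the front arm of the seesaw, 62 mm wide, 36 mm high, 4 mm thick; this point is the middle of its lower edge. It hangs in front of the front tin and swings forward by 31 mm and up by 21 mm as the pad goes down. Not to be touched.
- front_tin: Sealed steel food tin with a red label, 66 mm diameter, 78 mm long, about 0.24 kg, lying across the chute behind the gate. Origin at its centre, y along its axis; x and z turn as it rolls.
- back_tin: Sealed steel food tin with a blue label, same size as the other, lying behind it in the chute. Origin at its centre, y along its axis.
- gate_place (a point): Where the centre of a tin lies when it rests against the closed gate (a point in the rack).
- tray_place (a point): Where the centre of a tin lies when it rests against the front lip in the tray (a point in the rack), 107 mm down the slope from the other place.
- mallet: Grey plastic mallet lying on the ledge, 244 mm long along its x (head at +x, 58 mm diameter, 95 mm wide). Origin on the ledge near the middle of its length. A bystander.
- tin_opener: Stainless tin opener lying on the ledge, 170 mm long along its x, 50 mm wide, 27 mm high. Origin on the ledge at about its middle. A bystander.
- saucer: Terracotta saucer, 120 mm diameter, 22 mm high, holding three steel screws. Origin at the centre of its underside. A bystander.
- screw1: Steel square-head screw, 44 mm long, lying in the saucer; origin under its middle.
- screw2: A second such screw.
- screw3: A third such screw.
- toolbox: Closed blue and grey plastic toolbox with metal latches, 156 by 286 mm, 139 mm high over its handle. Origin at the centre of its underside. A bystander.
Things that resemble listed ones, but are neither listed nor needed, are in the scene too. Leave any turquoise look-alike of the front_tin alone. Leave any green look-alike of the back_tin alone.

How it is judged:
By the outcome, as a careful person would: the job done as asked, in the order asked, and still so for the second after the job is handed in, with the robot touching nothing.
It also fails if it takes over 32 s, if anything falls off the work surface, if the arm or the gripper's body presses on something with over 40 N, if the wrist force passes 120 N, or if a joint passes its speed limit or range.

## Working session

There is one attempt and no reset: what is moved stays moved. The work goes in short steps, Python scripts to look and compute and a shell command to move; the robot and the scene stay as the last step left them, time stands still between calls to the robot, and variables do not carry over. Pictures are saved under pics/ and viewed, about 8 in all and at most 12, crops included, and the job is handed in when it is done.

```bash
mkdir -p pics
cat > h.py <<'E'
import numpy as np, cv2
from bench import r, viewer, nets
from scipy.spatial.transform import Rotation as R
def cloud(name, depth):
    c=viewer.calibration(name); K=np.array(c["mtx"]); d=np.array(c["distortion"]); T=np.linalg.inv(np.array(c["world_to_cam"]))
    v,u=np.mgrid[0:480,0:640]
    p=cv2.undistortPoints(np.stack([u,v],-1).reshape(-1,1,2).astype(np.float64),K,d).reshape(480,640,2)
    P=np.stack([p[...,0]*depth,-p[...,1]*depth,-depth],-1)
    W=P@T[:3,:3].T+T[:3,3]; W[depth==0]=np.nan
    return W
E
python3 - <<'E'
from h import *
for n in ["scene","top"]:
    im,d=viewer.grab_frame(n); cv2.imwrite(f"pics/{n}0.png",im[...,::-1]); np.savez(f"pics/{n}0.npz",im=im,d=d)
    for k in ["rack","pad_top","gate_edge","front_tin","back_tin","pivot"]:
        print(n,k,[(np.round(o["location"],3).tolist(),round(o["score"],2)) for o in nets.look_for(k,n)][:4])
o=r.get_obs(); print(o["clock"],o["tcp_pos"],o["orientation"],R.from_rotvec(o["orientation"]).as_matrix().round(3),o["grip_width"])
E
```

```text
scene rack [([0.546, 0.099, 0.054], 0.83)]
scene pad_top [([0.56, 0.076, 0.153], 0.77)]
scene gate_edge []
scene front_tin [([0.757, 0.204, 0.055], 0.7), ([0.767, 0.031, 0.058], 0.7), ([0.565, 0.09, 0.098], 0.61)]
scene back_tin [([0.615, 0.058, 0.112], 0.92), ([0.81, -0.126, 0.057], 0.9), ([0.666, -0.082, 0.055], 0.85), ([0.558, 0.232, 0.013], 0.73)]
scene pivot [([0.543, 0.099, 0.054], 0.65)]
top rack [([0.513, 0.082, 0.034], 0.8), ([0.446, -0.06, 0.009], 0.41)]
top pad_top [([0.553, 0.071, 0.155], 0.98)]
top gate_edge [([0.557, 0.071, 0.158], 0.55), ([0.448, -0.06, 0.014], 0.55)]
top front_tin [([0.754, 0.014, 0.058], 0.94), ([0.542, 0.058, 0.102], 0.83), ([0.75, 0.184, 0.058], 0.74), ([0.706, 0.372, 0.034], 0.55)]
top back_tin [([0.796, -0.132, 0.058], 0.9), ([0.648, -0.097, 0.062], 0.63), ([0.507, 0.08, 0.03], 0.59), ([0.557, 0.072, 0.159], 0.21)]
top pivot [([0.507, 0.078, 0.033], 0.94)]
0.7 [0.23071337 0.63438579 0.23133173] [ 0.27378467  1.55340046 -0.27363805] [[ 0.     0.342  0.94 ]
 [ 0.     0.94  -0.342]
 [-1.     0.    -0.   ]] 0.08519228005427247
```

View pics/scene0.png

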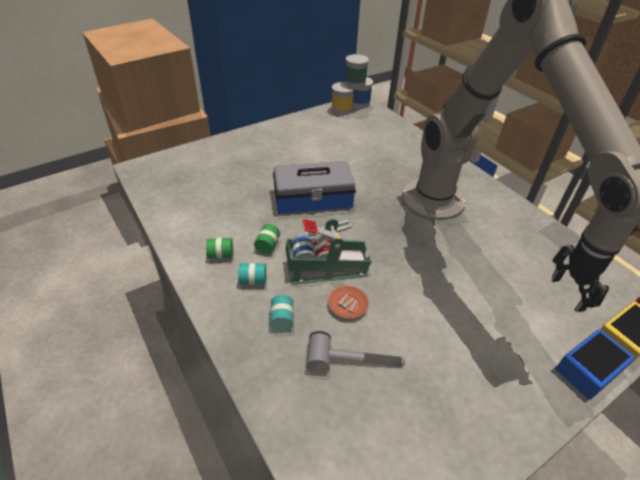

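View pics/top0.png

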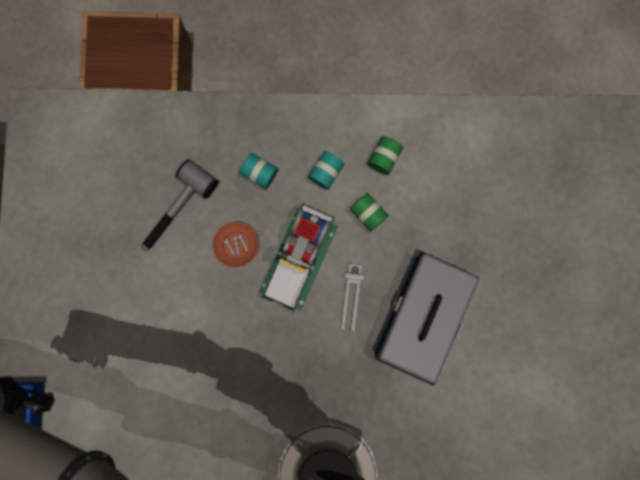

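Run:
```python
from h import *
for n in ["top","scene"]:
    f=np.load(f"pics/{n}0.npz"); im,d=f["im"],f["d"]; W=cloud(n,d)
    hsv=cv2.cvtColor(im,cv2.COLOR_RGB2HSV).astype(int)
    H,S,V=hsv[...,0],hsv[...,1],hsv[...,2]
    near=(abs(W[...,0]-0.53)<0.2)&(abs(W[...,1]-0.08)<0.12)
    red=((H<8)|(H>172))&(S>140)&near&(W[...,2]>0.12)
    P=W[red]; print(n,"red",len(P),np.median(P,0).round(4), "z range",np.percentile(P[:,2],[2,50,98]).round(3))
    yel=(H>18)&(H<34)&(S>110)&near; P=W[yel]; 
    if len(P): print("yel",len(P),np.median(P,0).round(4))
    gr=(H>50)&(H<92)&(S>70)&near&(W[...,2]<0.2)&(W[...,0]<0.67)&(W[...,2]>-0.01)
    lab,nl=None,None
    k,l,st,c=cv2.connectedComponentsWithStats(gr.astype(np.uint8)); i=1+np.argmax(st[1:,4]); P=W[l==i]
    print("green",len(P),"z",np.percentile(P[:,2],[1,50,99]).round(3))
    hb=(W[...,2]>0.008)&near&(W[...,2]<0.22)
    k,l,st,c=cv2.connectedComponentsWithStats(hb.astype(np.uint8)); i=l[240,303] if n=="top" else l[260,325]; Q=W[l==i]
    for nm,X in [("green",P),("all",Q)]:
        rc=cv2.minAreaRect((X[:,:2]*1000).astype(np.float32)); print(nm,len(X),rc)
im=cv2.imread("pics/top0.png")[195:315,240:360]; a=cv2.resize(im,(600,600),interpolation=cv2.INTER_CUBIC)
cv2.imwrite("pics/crop.png",a)
c=viewer.calibration("top"); print(np.linalg.inv(np.array(c["world_to_cam"]))[:3,3].round(3)); c=viewer.calibration("scene"); print(np.linalg.inv(np.array(c["world_to_cam"]))[:3,3].round(3))
```

```text
top red 355 [0.5858 0.0565 0.185 ] z range [0.174 0.185 0.195]
yel 84 [0.5062 0.0893 0.118 ]
green 532 z [-0.006  0.004  0.112]
green 532 ((509.84136962890625, 36.62208557128906), (30.786914825439453, 245.4311065673828), 62.43137741088867)
all 3851 ((533.576904296875, 82.69641876220703), (104.56552124023438, 258.71697998046875), 67.18303680419922)
scene red 131 [0.589  0.0602 0.1857] z range [0.176 0.186 0.195]
yel 8 [0.4987 0.0752 0.1177]
green 317 z [0.034 0.076 0.098]
green 317 ((627.1695556640625, 70.9696273803711), (74.46342468261719, 135.0193634033203), 25.94818115234375)
all 3259 ((515.90185546875, 30.39380645751953), (208.5493621826172, 258.3867492675781), 68.25861358642578)
[0.393 0.043 1.594]
[1.099 0.858 1.046]
```

View pics/crop.png

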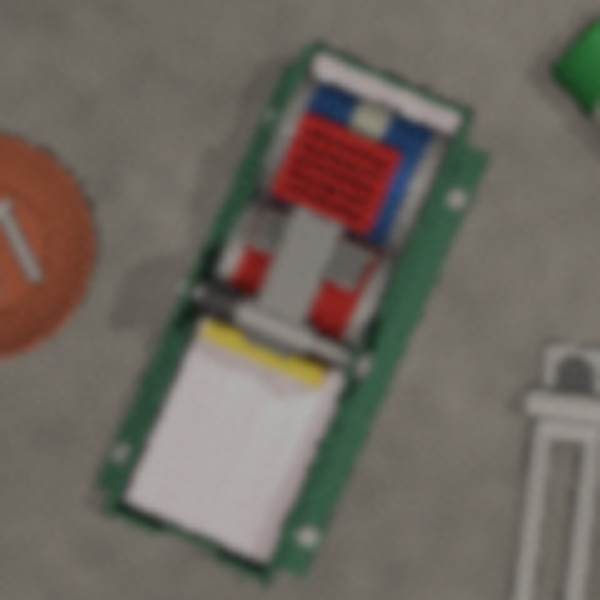

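The pad is at about (0.587, 0.058, 0.185). Both cameras agree on this, and the height matches the given 185 mm. The rack's yaw is about -22.8°, and its x runs from the white tray towards +x/-y. In the crop, the red pad is at (335,172), the yellow gate at (262,352), the red tin under the lever and the blue tin behind it. The turquoise and green look-alikes lie outside the rack. The jaw axis is already within 3° of the rack's y.

Next I move above the pad and close the fingers.

```bash
python3 -m pendant '[0,-5,-12,15,0, 0,-5,-23,29,0, 0,-5,-23,29,0, 0,-5,-24,31,0, 0,0,-24,31,0, 0,0,-24,31,0, 0,0,-24,31,0, 0,0,-24,31,0, 0,0,-24,31,0, 0,0,-24,31,0, 0,0,-24,31,0, 0,0,-24,31,0, 0,0,-24,31,0, 0,0,-24,31,0, 0,0,-24,31,0, 0,0,-24,31,0, 0,0,-24,31,0, 0,0,-24,31,0, 0,0,-12,15,0, 0,0,0,0,0]'
python3 - <<'E'
from h import *
for n in ["top","scene"]:
    im,d=viewer.grab_frame(n); cv2.imwrite(f"pics/{n}1.png",im[...,::-1])
o=r.get_obs(); t=np.array(o["tcp_pos"]); M=R.from_rotvec(o["orientation"]).as_matrix()
ax=np.array([.922,-.388]); print(o["clock"],t.round(4),o["contact_force"],o["grip_width"]); print(M.round(3))
pad=np.array([.587,.058]); print("shift to pad tool axes mm",(M.T@np.r_[pad-t[:2],0.19-t[2]]*1000).round(1))
a=cv2.imread("pics/top1.png")[180:330,220:420];b=cv2.imread("pics/scene1.png")[180:330,220:420]
cv2.imwrite("pics/c1.png",np.hstack([cv2.resize(x,(400,300),interpolation=cv2.INTER_CUBIC) for x in (a,b)]))
E
```

```text
clock: 3.2
tcp_pos: [0.6033, 0.0397, 0.2515]
orientation: [0.276, 1.553, -0.276]
contact_force: [0.3, -0.1, 0.3]
grip_width: -0.0
3.3 [0.6027 0.0426 0.2512] [-0.8602443   0.46192762  0.1985085 ] 0.0005115798517447511
[[-0.001  0.341  0.94 ]
 [ 0.001  0.94  -0.341]
 [-1.     0.001 -0.001]]
shift to pad tool axes mm [ 61.2   9.1 -19.9]
```

View pics/c1.png

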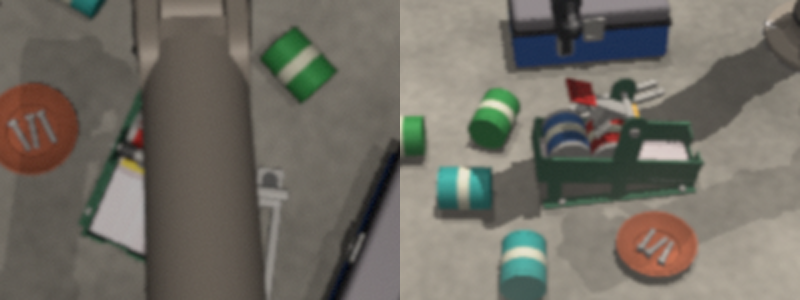

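The fingers are shut and above the rack, with the tool aligned, and the lever is still at rest. The TCP is about 20 mm too far back and 9 mm too far to the right, so I correct that and go just above the pad.

```bash
python3 -m pendant '[0,10,3,-6,0, 0,12,3,-6,0, 0,12,3,-6,0, 0,10,0,0,0, 0,0,0,0,0, 0,0,0,0,0]'
python3 - <<'E'
from h import *
o=r.get_obs(); t=np.array(o["tcp_pos"]); M=R.from_rotvec(o["orientation"]).as_matrix(); im,d=viewer.grab_frame("scene"); cv2.imwrite("pics/s2.png",cv2.resize(im[190:310,240:400,::-1],(800,600),interpolation=cv2.INTER_CUBIC))
print(t.round(4),(M.T@np.r_[np.array([.587,.058])-t[:2],0.19-t[2]]*1000).round(1),o["contact_force"])
E
```

```text
clock: 4.05
tcp_pos: [0.59, 0.0556, 0.2075]
orientation: [0.274, 1.553, -0.274]
contact_force: [-0.3, 0.5, 0.5]
grip_width: -0.0001
[0.59   0.0556 0.2075] [17.5  1.3 -3.6] [-0.26304616  0.45819684  0.54067679]
```

View pics/s2.png

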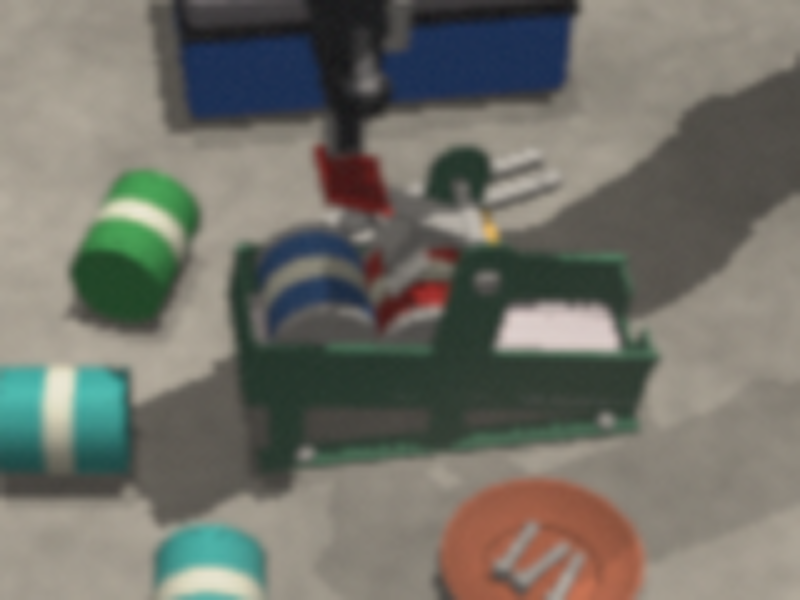

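The fingertips at (345,150) are right above the pad at (352,180). The gate at (490,225) is down and both tins are in place. I press down along the arc.

```bash
python3 -m pendant '[0,8,0,0,0, 0,8,0,1,0, 0,8,0,2,0, 0,8,0,2,0, 0,8,0,2,0, 0,8,0,1,0, 0,8,0,1,0, 0,8,0,0,0, 0,8,0,0,0, 0,4,0,0,0, 0,2,0,0,0, 0,0,0,0,0]'
python3 - <<'E'
from h import *
o=r.get_obs(); print(o["tcp_pos"].round(4),o["contact_force"]); im,d=viewer.grab_frame("scene"); cv2.imwrite("pics/s3.png",cv2.resize(im[190:310,240:400,::-1],(800,600),interpolation=cv2.INTER_CUBIC))
E
```

```text
clock: 5.6
tcp_pos: [0.5984, 0.0527, 0.1294]
orientation: [0.274, 1.553, -0.274]
contact_force: [4.4, -2.7, 3.7]
grip_width: -0.0002
[0.5984 0.0527 0.1294] [ 4.39090996 -2.69113438  3.6614441 ]
```

View pics/s3.png

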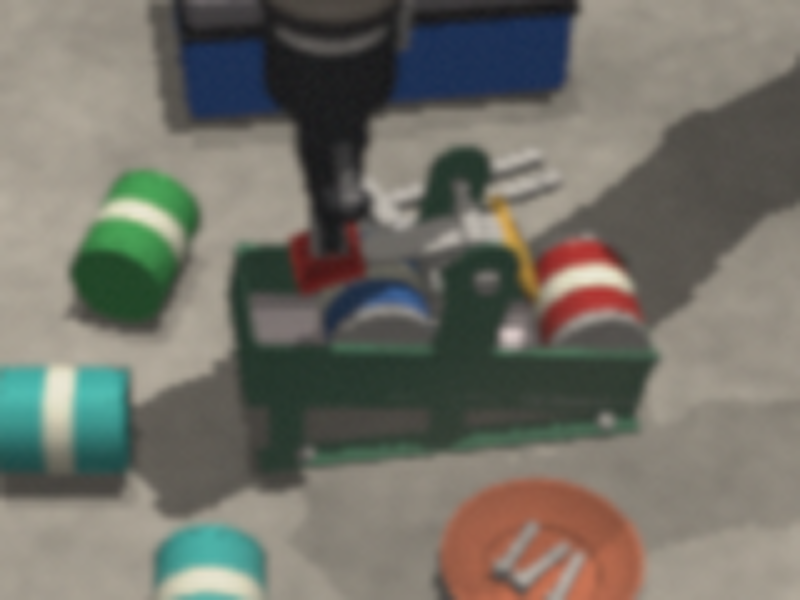

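The red tin is out and lies against the lip at (590,295). The blade holds the blue tin at (375,315). I press a few mm more to be sure of the hard stop.

```bash
python3 -m pendant '[0,2,0,0,0, 0,2,0,0,0, 0,1,0,0,0, 0,0,0,0,0, 0,0,0,0,0]'
```

```text
clock: 6.28
tcp_pos: [0.5981, 0.0529, 0.1248]
orientation: [0.274, 1.553, -0.273]
contact_force: [2.7, -2.0, 9.0]
grip_width: -0.0001
```

```bash
python3 -m pendant '[0,2,0,0,0, 0,1,0,0,0, 0,0,0,0,0]'
```

```text
clock: 6.65
tcp_pos: [0.5982, 0.0529, 0.1238]
orientation: [0.275, 1.553, -0.273]
contact_force: [-2.7, -1.7, 25.1]
grip_width: -0.0002
```

The force rose to 25 N while the tip moved only 1 mm, so the lever is at its hard stop. I let it up along the arc.

```bash
python3 -m pendant '[0,-6,0,0,0, 0,-10,0,0,0, 0,-10,0,0,0, 0,-12,0,-1,0, 0,-12,0,-1,0, 0,-12,0,-2,0, 0,-12,0,-2,0, 0,-12,0,-2,0, 0,-12,0,-1,0, 0,-15,0,0,0, 0,-15,0,0,0, 0,-10,0,0,0, 0,0,0,0,0, 0,0,0,0,0, 0,0,0,0,0, 0,0,0,0,0]'
python3 - <<'E'
from h import *
o=r.get_obs(); print(o["tcp_pos"].round(4),o["contact_force"]); im,d=viewer.grab_frame("scene"); cv2.imwrite("pics/s4.png",cv2.resize(im[190:310,240:400,::-1],(800,600),interpolation=cv2.INTER_CUBIC))
W=cloud("scene",d); f=np.load("pics/scene0.npz")
ok=~np.isnan(W).any(-1)
for nm in ["front_tin","back_tin","pad_top"]:
    print(nm,[(np.round(q["location"],3).tolist(),round(q["score"],2)) for q in nets.look_for(nm,"scene")][:4])
df=(cv2.absdiff(im,f["im"]).max(-1)>40).astype(np.uint8); df=cv2.morphologyEx(df,cv2.MORPH_OPEN,np.ones((3,3)))
k,l,st,c=cv2.connectedComponentsWithStats(df); print([s.tolist() for s in st[1:] if s[4]>25])
E
```

```text
clock: 8.65
tcp_pos: [0.5893, 0.0558, 0.2589]
orientation: [0.274, 1.554, -0.274]
contact_force: [0.2, 0.9, -0.1]
grip_width: -0.0001
[0.5893 0.0558 0.2589] [ 0.21753165  0.92862358 -0.07807638]
front_tin [([0.767, 0.028, 0.055], 0.97), ([0.46, 0.123, 0.078], 0.86), ([0.759, 0.203, 0.056], 0.59)]
back_tin [([0.807, -0.124, 0.051], 0.86), ([0.666, -0.083, 0.056], 0.83), ([0.566, 0.088, 0.099], 0.61)]
pad_top [([0.559, 0.07, 0.15], 0.9)]
[[285, 0, 125, 106, 3304], [419, 0, 9, 23, 136], [490, 0, 46, 49, 886], [546, 0, 32, 41, 981], [408, 20, 6, 7, 31], [575, 37, 9, 5, 32], [558, 42, 82, 152, 3573], [536, 46, 18, 22, 127], [429, 52, 30, 27, 228], [446, 59, 19, 14, 143], [458, 70, 37, 68, 1084], [332, 82, 17, 11, 122], [294, 96, 42, 74, 2020], [434, 110, 10, 13, 79], [574, 113, 8, 7, 44], [421, 121, 16, 26, 188], [577, 122, 14, 25, 225], [593, 154, 37, 58, 1166], [301, 171, 18, 19, 267], [308, 196, 8, 10, 47], [340, 204, 65, 57, 1720], [403, 217, 129, 170, 5535], [303, 219, 23, 14, 181], [552, 227, 71, 85, 3100], [292, 236, 19, 15, 168], [321, 246, 9, 5, 37], [302, 254, 10, 4, 38], [265, 265, 31, 31, 558]]
```

View pics/s4.png

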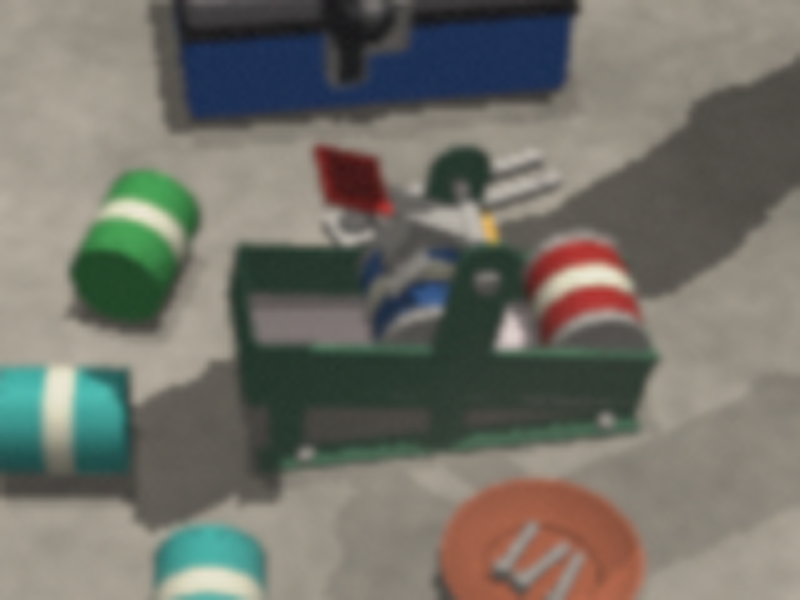

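The blue tin is at (0.566, 0.088), where the red one was measured before the press. The red tin is about 110 mm farther down the chute, in the tray. The lever is back at rest with the gate down, and the fingers are clear of everything.

```bash
python3 -c "
from bench import r
print(r.hand_in(), r.get_obs()['clock'])"
```

```text
the job is handed in; nothing more can be done
the job is handed in; nothing more can be done
```

The red front tin is out in the tray, the blue tin has rolled down to the closed gate, and the job is handed in. I pressed the red pad to its hard stop with the closed fingertips, where the force rose to 25 N, well above the 4 N the spring needs. Then I let the lever up along its arc and lifted clear.

**Last checks**
- **Blue tin:** it lies at (0.566, 0.088, 0.099), within about 2 mm of where the red tin was at the start.
- **Red tin:** it moved about 110 mm down the chute, against the expected 107 mm.
- **Lever:** the pad is back up and the gate is down.
- **Contact and time:** the fingers were about 70 mm above the pad with no contact force. The clock read about 8.7 s of the 32 s allowed.
- **Other things on the ledge:** those in the last close-up (saucer, screws, tin opener and the nearer look-alikes) had not visibly moved. The mallet and the rest were outside it. I also compared the first and last full pictures, but the arm and its shadow changed too much of the view for that to tell anything.

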